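# Centre the mounted egg on the balance pan and take the reading

### The job

The mounted egg stands off-centre on the pan of the balance. Nudge it with light touches of the fingertips, low down on its foot, until the whole foot stands inside the ring engraved on the pan; never pick it up, squeeze it or tip it over. Then press the balance's round key fully down and let go, leaving the egg standing in the ring and everything else on the desk and the balance undisturbed.

Things in the scene. Friction and masses are not known exactly. Their poses are not given: they have to be found in the camera images.
- egg_stand: Mounted egg: white egg fixed on a dark-wood stand, one loose rigid top-heavy piece, 90 g, 58 mm tall. Foot: a disc 34 mm across, 9 mm thick, upright edge, the widest part; then a stem 9 mm across; from 22 mm up cup and egg, 26 mm across. Origin: centre of the foot's underside; z up. Pushed on the foot it slides (friction 0.6) and stops with the push; pushed at the egg it may topple.
- pan_centre (a point): Centre of the top face of the balance's round flat steel pan: 94 mm across, no rim, fixed, 60 mm above the desk and 20 mm above the balance's flat white casing. A thin dark ring, 46 mm in inner diameter, is engraved round this point. z up; its yaw means nothing.
- balance: The balance: a fixed low white casing, 200 x 170 mm, its upper face 40 mm above the desk. Origin: on the desk, under the pan's centre. Its x axis points away from the control panel (display and key); the casing reaches 80 mm to its +x, 120 mm to its -x and 85 mm to either side.
- key_top (a point): Centre of the top of the balance's round grey push key, 24 mm across, which stands in a grey collar 40 mm across on the control panel, beside the dark rectangular display, at 87 mm along -x and 42 mm along +y of the balance. It is 54 mm above the desk, 6 mm below the pan, and goes down as it is pressed.
- key (a joint): Travel of that key in m: 0 up, 0.006 fully down; vertical, spring-loaded, fully down at about 4 N, comes up by itself.
- brass_weight: Small loose brass weight, 18 mm across, 16 mm tall, standing on the casing near a rear corner, lower than the pan; leave alone. Origin: centre of its underside.
- empty_stand: Dark-wood stand like the first but without an egg, 34 mm across, 33 mm tall, on the desk beside or behind the balance; leave alone. Origin: centre of its underside.
- jar: Small closed jar, 44 mm across, 60 mm tall, on the desk beside or behind the balance; leave alone. Origin: centre of its underside.
- loupe: Black magnifier, 42 mm across, 42 mm tall, on the desk beside or behind the balance; leave alone. Origin: centre of its underside.
- caliper: Caliper lying flat on the desk behind the balance, 200 mm long along its x, jaws to its -y, 14 mm thick; leave alone. Origin: under the middle of its bar.
- pencil: Yellow pencil, 160 mm long along its x, 7 mm thick, lying on the notepad to the right of the balance; leave alone. Origin: under its middle.
There are look-alikes about, which are no part of the job. Leave any green or red look-alike of the egg_stand alone.

How it is judged:
By the outcome, as a careful person would: the job done as asked, in the order asked, and still so for the second after the job is handed in, with the robot touching nothing.
It also fails if it takes over 42 s, if anything falls off the work surface, if the arm or the gripper's body presses on something with over 40 N, if the wrist force passes 120 N, or if a joint passes its speed limit or range.

### The arm

A 7-joint arm with a two-finger parallel gripper is mounted at the origin on the work surface. World frame = base frame: x ahead of the robot, y to its left, z up, the work surface at z = 0. Lengths are in m, angles in rad, forces in N, time in s.
With the tool pointing down it reaches from about 0.4 to 0.875 m from the base axis. Payload 19.3 kg.
Tool frame: the origin (TCP) lies between the finger pads; the fingertips stand bot.tcp_to_tips ahead of it and the grasp point (between the pads) is the TCP (bot.tcp_to_tips is the distance from the TCP to the fingertips, in m); z points along the fingers, y is the line along which they close (so a half turn about z gives the same grasp; the last joint's range is limited). The gripper opens to 85 mm and grips with 20 to 120 N. Pads are 22 mm wide; open, the fingers measure 114 mm over their backs; the gripper's body (76 mm by 85 mm) begins 54 mm behind the grasp point. The pads swing forward as they close: fully open they stand 13 mm farther back than shut.
Start: joints at [1.17, 0.521, -0.036, 1.599, 0.021, 1.021, -0.113], TCP at [0.203, -0.591, 0.212] pointing down, gripper open.
Joint ranges: [-2.91, 2.91], [-0.3, 2.13], [-1.5, 1.42], [0.17, 2.43], [-1.26, 4.41], [0.16, 1.93], [-2.52, 2.52]. Speed limits (rad/s): [1.89, 1.89, 2.39, 2.39, 3.01, 3.01, 3.01].

### API

Orientations are given as [roll, pitch, yaw] about the fixed x, y, z axes, in that order (R = Rz(yaw) Ry(pitch) Rx(roll)).
In Python, from workcell import telemetry, grab_frame, bot gives the robot as it stands. The module is installed in compiled form; this text tells all that it offers.
- The arm moves only by the shell command python3 -m crank 'ROWS' [FORCE]. ROWS is text: rows parted by semicolons, each of 7 numbers parted by spaces: the finger opening in m, from 0 to 0.0854, then the shift along the tool's x, y, z in m, then the turn, a rotation vector about the tool's x, y, z in degrees. A call has exactly 8 rows; each row shifts and turns the commanded pose from where the row before left it, along the tool's axes as they then stand; what a row does not reach is not made up. A row lasts 1/12 s, in which the tool goes at most 41.7 mm and 7.16 degrees, less where a joint would pass 70% of its speed; a pose out of reach is approached as far as the arm can. A call with a gripper value outside its range is refused whole. The fingers move at their own pace and stop on an object; FORCE is the grip in N (left out, the last holds). Time passes only in rows, so rows that do not move let the fingers close, or fill a call up. It gives the time, the measured TCP pose, the force, the opening and the grip force at its end, in the units of the state.
- telemetry.observe(): the state, without advancing time (a new reading comes with each control period).
- grab_frame(name): name is "side" or "top" or "wrist"; returns a dict with "pixels" (420x560x3 uint8, red, green, blue), "depth" (420x560 float32, m along the optical axis (not along the pixel's ray), 0 where there is no reading), "vertical_fov" (degrees; the focal length in pixels is half the picture's height over the tangent of half this angle, whatever the lens; pixels are square), "cx", "cy" (the principal point, pixels), "R" (3x3) and "t" (3): a world point X has camera coordinates R X + t; the wrist camera has in their place "hand_eye" (4x4, takes a point from camera to tool coordinates, whose origin is the TCP and whose axes are the flange's). Camera axes: x right, y down, z forward; pixel columns grow to the right and rows downward; lengths in m; the calibration is good to about 2 mm. A picture is of the moment at which its call begins: read the wrist's pose just before it.
- bot.job_done(): hands the job in; it is judged then, once.
The state is a dict: "clock": time; "qpos": joint angles; "qd": joint speeds; "joint_efforts": joint torques, N m; "position": TCP position; "tool_rot": TCP orientation; "force": force on the tool from outside, world axes, zero at the start; "moment": the same for the moment, N m; "grip_width": finger opening in m; "finger_force": force on a finger pad.
Only numpy, scipy, OpenCV 4.12 (cv2) and the standard library are available. Lean on these libraries where they do the work, as an engineer would, in place of code of your own. Each camera call takes 0.05 s, during which the arm holds its last target. There are 200 camera calls.

## Working session

There is one attempt and no reset: what is moved stays moved. The work goes in short steps, Python scripts to look and compute and a shell command to move; the robot and the scene stay as the last step left them, time stands still between calls to the robot, and variables do not carry over. Pictures are saved under pics/ and viewed, at most 13 in all, crops included, and the job is handed in when it is done.

```bash
mkdir -p pics; cat > h.py <<'E'
import numpy as np, cv2
from workcell import telemetry, grab_frame, bot
def cam(name):
    s=telemetry.observe(); f=grab_frame(name)
    h,w=f["pixels"].shape[:2]; f["f"]=h/2/np.tan(np.radians(f["vertical_fov"])/2)
    if "R" in f: f["Rw"]=f["R"].T; f["o"]=-f["R"].T@f["t"]
    else:
        from scipy.spatial.transform import Rotation as Ro
        T=np.eye(4); T[:3,:3]=Ro.from_euler("xyz",s["tool_rot"]).as_matrix(); T[:3,3]=s["position"]
        T=T@np.array(f["hand_eye"]); f["Rw"]=T[:3,:3]; f["o"]=T[:3,3]
    return f
def ray(f,u,v,z):
    d=f["Rw"]@np.array([(u-f["cx"])/f["f"],(v-f["cy"])/f["f"],1]); k=(z-f["o"][2])/d[2]; return f["o"]+k*d
def proj(f,X):
    c=f["Rw"].T@(np.asarray(X)-f["o"]); return f["f"]*c[:2]/c[2]+[f["cx"],f["cy"]]
def save(f,n,crop=None,sc=1):
    p=f["pixels"][:,:,::-1]
    if crop: a,b,c,d=crop; p=p[b:d,a:c]
    cv2.imwrite("pics/"+n,cv2.resize(p,None,fx=sc,fy=sc,interpolation=cv2.INTER_CUBIC))
E
python3 - <<'E'
from h import *
for n in("top","side"):
    f=cam(n); save(f,n+"0.png"); print(n,f["o"],f["Rw"].round(3).tolist(),f["f"],f["cx"],f["cy"])
s=telemetry.observe(); print(s, bot.tcp_to_tips)
E
```

```text
top [ 0.40011337 -0.0945312   1.09951283] [[-0.002, -0.986, 0.164], [-1.0, -0.003, -0.026], [0.026, -0.164, -0.986]] 418.5680915700832 292.89238041543996 199.80252332871763
side [0.33016128 0.45850421 0.64071467] [[-0.904, -0.286, 0.316], [-0.427, 0.609, -0.669], [-0.001, -0.74, -0.673]] 381.7659126265513 283.37172001916156 204.09144334027806
{'clock': 0.1, 'qpos': array([ 1.16978855,  0.52193736, -0.03625968,  1.5999291 ,  0.02118299,
        1.02109481, -0.11284796]), 'qd': array([ 2.30290406e-05, -2.19786902e-03, -3.13451969e-03,  1.12228622e-03,
        5.19230682e-04, -7.75285390e-04,  9.19575715e-04]), 'joint_efforts': array([ 4.17964911e-03, -9.28499579e+01,  1.98422335e+00, -3.70537055e+01,
        1.82115077e-02,  5.39078785e-03,  1.72905709e-05]), 'position': array([ 0.20283902, -0.59084459,  0.21140251]), 'tool_rot': array([-3.14061207e+00,  8.73572612e-05,  3.30680847e-01]), 'force': array([-0.6818012 ,  0.16097972,  0.31420296]), 'moment': array([ 0.0294933 ,  0.00867869, -0.02570097]), 'finger_force': 0.0, 'grip_width': 0.08549534420319155} 0.019
```

View pics/top0.png

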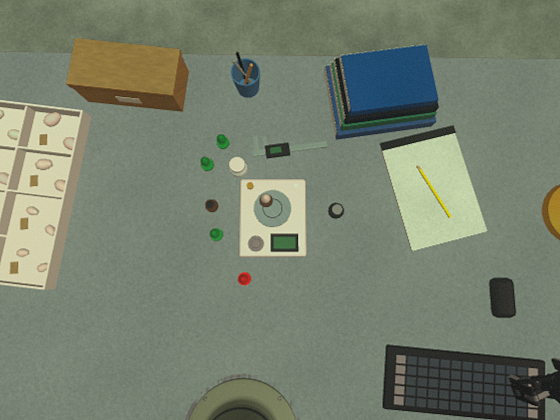

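View pics/side0.png

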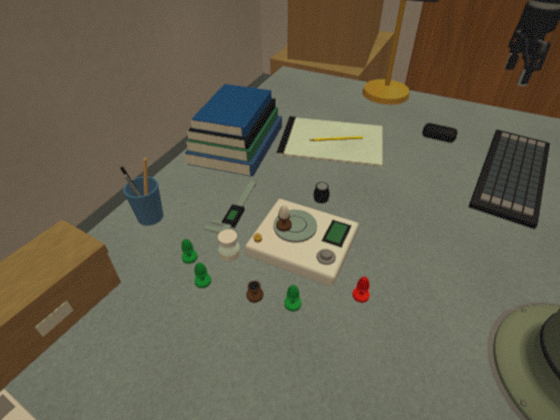

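The top view shows the pan at about (272,208), the egg at (266,200), the key at (256,243), the brass weight at (250,185) and the jar at (237,165). The balance is roughly aligned with the world axes. The egg sits to the rear left of the ring.

```bash
python3 - <<'E'
from h import *
f=cam("top"); save(f,"top1.png",(225,170,325,265),6)
for n,u,v,z in[("pan",272,208,.06),("key",256,243,.054),("egg",266,200,.11),("weight",250,185,.05),("jar",237,165,.06)]: print(n,ray(f,u,v,z).round(4))
p=ray(f,272,208,.06); print(proj(f,p+[0,.047,0]),proj(f,p+[.047,0,0]))
E
```

```text
pan [ 0.5524 -0.0694  0.06  ]
key [ 0.4653 -0.0301  0.054 ]
egg [ 0.5644 -0.0561  0.11  ]
weight [ 0.613  -0.0127  0.05  ]
jar [0.6628 0.0203 0.06  ]
[253.21374701 207.96210842] [272.11988603 189.58348821]
```

View pics/top1.png

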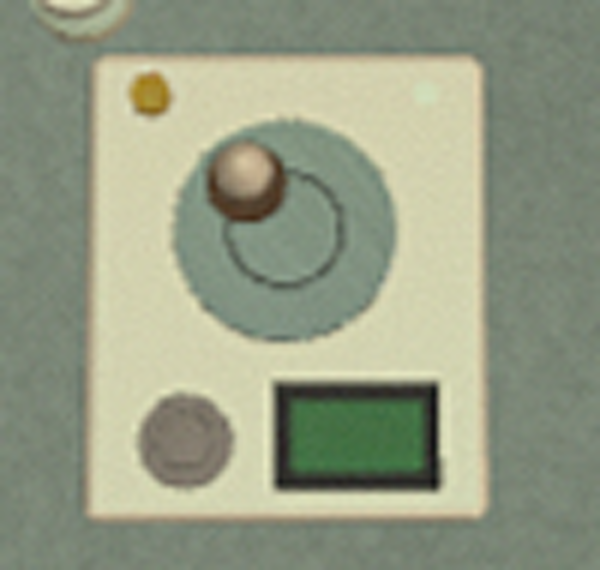

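Estimated pan centre is (0.552,-0.069). The foot is off by about (+19,+16) mm, so the push goes along (-x,-y). I'll move above the far side of the egg with the fingers shut and yaw at about 41°.

```bash
r="python3 -m crank"
python3 -m crank '0 .0272 -.0204 0 0 0 0;0 .0272 -.0204 0 0 0 0;0 .0272 -.0204 0 0 0 0;0 .0272 -.0204 0 0 0 0;0 .0272 -.0204 0 0 0 0;0 .0272 -.0204 0 0 0 0;0 .0272 -.0204 0 0 0 0;0 .0272 -.0204 0 0 0 0' 20
python3 -m crank '0 .0272 -.0204 0 0 0 0;0 .0272 -.0204 0 0 0 0;0 .0272 -.0204 0 0 0 0;0 .0272 -.0204 0 0 0 0;0 .0272 -.0204 0 0 0 0;0 .0272 -.0204 0 0 0 0;0 .0272 -.0204 0 0 0 0;0 .0272 -.0204 0 0 0 0'
python3 -m crank '0 .0272 -.0204 0 0 0 0;0 .0272 -.0204 0 0 0 0;0 .0272 -.0204 0 0 0 0;0 .0272 -.0204 0 0 0 0;0 0 0 0 0 0 -5.6;0 0 0 0 0 0 -5.6;0 0 0 0 0 0 -5.6;0 0 0 0 0 0 -5.6'
python3 - <<'E'
from h import *
f=cam("wrist"); save(f,"w0.png"); s=telemetry.observe(); print(s["clock"],s["position"],s["tool_rot"],s["force"]); print(np.array(f["hand_eye"]).round(3))
np.savez("w0.npz",Rw=f["Rw"],o=f["o"],f=f["f"],cx=f["cx"],cy=f["cy"],px=f["pixels"],d=f["depth"])
E
```

```text
clock: 0.82
position: [0.3563, -0.3646, 0.2119]
tool_rot: [-3.142, 0.0, 0.331]
force: [1.2, -0.6, 0.3]
grip_width: -0.0001
finger_force: 0.0
clock: 1.48
position: [0.5092, -0.1396, 0.2118]
tool_rot: [-3.142, 0.0, 0.331]
force: [-0.1, 0.2, 0.6]
grip_width: 0.0002
finger_force: 0.0
clock: 2.15
position: [0.5849, -0.0283, 0.2116]
tool_rot: [-3.141, 0.0, 0.727]
force: [-0.5, -0.2, -0.9]
grip_width: 0.0001
finger_force: 0.0
2.2 [ 0.58485628 -0.02851819  0.2116075 ] [-3.14127133e+00  4.51342158e-04  7.34309096e-01] [-0.1961299  -0.22082753 -0.60638034]
[[ 0.    -0.948 -0.317  0.083]
 [ 1.     0.    -0.001 -0.001]
 [ 0.001 -0.317  0.948 -0.161]
 [ 0.     0.     0.     1.   ]]
```

View pics/w0.png

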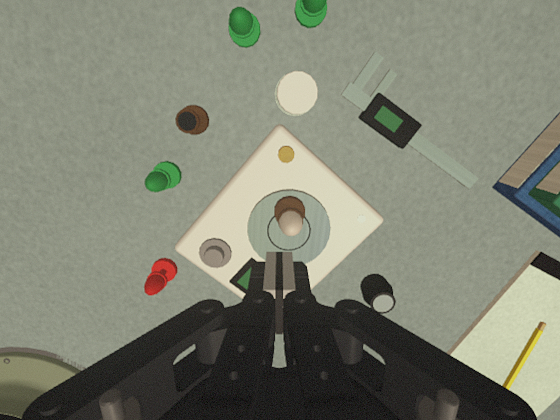

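The wrist view shows the pan centre at about (289,230), the foot at (289,208), the weight at (286,154), the key at (214,250), and the fingertips at (280,255). I'll measure with circle fits on the known planes.

```bash
cat > m.py <<'E'
from h import *
from scipy.optimize import least_squares
def fitc(P,r):
    return least_squares(lambda c:np.hypot(*(P-c[:2]).T)-r,P.mean(0),loss="soft_l1",f_scale=.001)
def measure(f,c0=(.5524,-.0694),verbose=1):
    px=f["pixels"].astype(int); H=cv2.cvtColor(f["pixels"],cv2.COLOR_RGB2HSV).astype(int)
    v,u=np.mgrid[:420,:560]; d=np.stack([(u-f["cx"])/f["f"],(v-f["cy"])/f["f"],np.ones(u.shape)],-1)@f["Rw"].T
    def W(z): return (f["o"]+d*((z-f["o"][2])/d[...,2])[...,None])[...,:2]
    W6=W(.06); c=np.array(c0); c0=c.copy()
    # pan edge: strongest radial brightness step near r=.047
    G=px.sum(2).astype(np.float32); 
    for it in range(3):
        P=[];Q=[]
        for a in np.arange(0,2*np.pi,.05):
            e=np.array([np.cos(a),np.sin(a)])
            for L,lo,hi in((P,.038,.056),(Q,.0205,.0275)):
                rr=np.arange(lo,hi,.0003)
                uv=np.array([proj(f,[*(c+r*e),.06]) for r in rr],np.float32)
                g=cv2.remap(G,uv[None,:,0],uv[None,:,1],cv2.INTER_LINEAR)[0]
                if L is P:
                    s=g[6:]-g[:-6]; k=s.argmax()
                    if s[k]>60: P.append(c+e*rr[k+3])
                else:
                    k=g.argmin()
                    if np.median(g)-g[k]>30 and g[k]>120 and 2<k<len(g)-3: Q.append(c+e*rr[k])
        p=fitc(np.array(P),.047); c=p.x
    q=fitc(np.array(Q),.0235); 
    B=(px[...,0]-px[...,2]>25)&(G<300)&(np.hypot(*np.moveaxis(W6-c,-1,0))<.06)
    n,l,st,_=cv2.connectedComponentsWithStats(B.astype(np.uint8)); i=1+st[1:,4].argmax()
    C=max(cv2.findContours((l==i).astype(np.uint8),0,1)[0],key=len)[:,0]
    if verbose: print("pan",c.round(4),len(P),"ring",q.x.round(4),len(Q),"brown",st[i])
    # foot: far-side arc from foot top edge/bottom: use lowest silhouettes away from the egg lean
    away=c0
    X=W(.0645)[C[:,1],C[:,0]]
    return c,q.x,C,X
E
python3 - <<'E'
from m import *
z=np.load("w0.npz"); f={k:z[k] for k in z.files}; f["pixels"]=z["px"]; f["depth"]=z["d"]
c,q,C,X=measure(f)
print(C[:,0].min(),C[:,0].max(),C[:,1].min(),C[:,1].max())
m=C[:,1]<C[:,1].min()+11
r=fitc(X[m],.0173); print("foot",r.x, np.abs(r.fun).max(),m.sum())
# brass, key depth check
for n,u,v,zz in[("weight",286,154,.056),("key",214,250,.054)]: print(n,ray(f,u,v,zz).round(4))
t=ray(f,289,208,.069);print(t)
ti=np.array([f["d"][262,272],f["d"][262,290]]);print("tipdepth",ti)
E
```

```text
pan [ 0.5543 -0.0685] 106 ring [ 0.5537 -0.0692] 114 brown [275 196  30  27 462]
275 304 196 222
foot [ 0.57148819 -0.05375492] 0.0012298327330437855 33
weight [ 0.6147 -0.0105  0.056 ]
key [ 0.4754 -0.0229  0.054 ]
[ 0.57565488 -0.0496893   0.069     ]
tipdepth [0.        0.1446557]
```

```bash
python3 - <<'E'
from m import *
z=np.load("w0.npz"); d=z["d"]; he=np.array(grab_frame("wrist")["hand_eye"])
for v in(250,252,254,256,260,266,275):
    for u in(268,272,288,292):
        D=d[v,u]; 
        if D>0:
            p=he@[(u-z["cx"])/z["f"]*D,(v-z["cy"])/z["f"]*D,D,1]; print(v,u,p[:3].round(4))
E
```

```text
250 268 [-0.0756 -0.0134  0.1527]
250 272 [-0.0751 -0.0087  0.1517]
250 288 [-0.0755  0.0096  0.1525]
250 292 [-0.0754  0.0142  0.1523]
252 268 [ 0.0121 -0.0063 -0.0234]
252 272 [ 0.0118 -0.0043 -0.0229]
252 288 [ 0.0114  0.0039 -0.022 ]
252 292 [-0.0778  0.0143  0.1521]
254 268 [ 0.0119 -0.0063 -0.0253]
254 272 [ 0.0111 -0.0043 -0.0236]
254 288 [ 0.0115  0.0038 -0.0243]
254 292 [-0.0805  0.0143  0.1522]
256 268 [ 0.0115 -0.0062 -0.0265]
256 272 [ 0.0114 -0.0042 -0.0264]
256 288 [ 0.0118  0.0037 -0.027 ]
256 292 [-0.0828  0.0143  0.1518]
260 268 [ 0.011  -0.0061 -0.0298]
260 272 [ 0.0122 -0.0041 -0.0319]
260 288 [ 0.0119  0.0036 -0.0313]
260 292 [ 0.0119  0.0055 -0.0314]
266 268 [ 0.0119 -0.0058 -0.0371]
266 272 [ 0.0119 -0.004  -0.0372]
266 288 [ 0.0119  0.0034 -0.037 ]
266 292 [ 0.0117  0.0053 -0.0368]
275 268 [ 0.0119 -0.0056 -0.045 ]
275 272 [ 0.0123 -0.0038 -0.0456]
275 288 [ 0.0123  0.0032 -0.0455]
275 292 [ 0.011   0.005  -0.0435]
```

The wrist depth puts the shut tips at tool z = -0.022, which doesn't match the stated +0.019. I'll check this against the side camera before going down.

```bash
python3 - <<'E'
from m import *
f=cam("side"); s=telemetry.observe(); p=s["position"]; print(p,s["grip_width"])
for dz in(.022,0,-.019): print(dz,proj(f,p+[0,0,dz]).round(1))
I=f["pixels"].copy()
for dz,c in((.022,(255,0,0)),(0,(0,255,0)),(-.019,(255,0,255))):
    cv2.circle(I,tuple(int(x) for x in proj(f,p+[0,0,dz]).round()),2,c,1)
f["pixels"]=I; save(f,"s1.png",(200,80,400,230),4)
w=cam("wrist"); d=w["depth"]; print(w["f"],w["cx"],w["cy"],d[252,280],d[230,300])
E
```

```text
[ 0.58485619 -0.02873608  0.21169377] 4.468288762047394e-05
0.022 [271.1 165.6]
0 [271.4 175.4]
-0.019 [271.6 183.5]
302.4108983935934 278.80538037961395 206.0667211927999 0.15513416 0.3395345
```

View pics/s1.png

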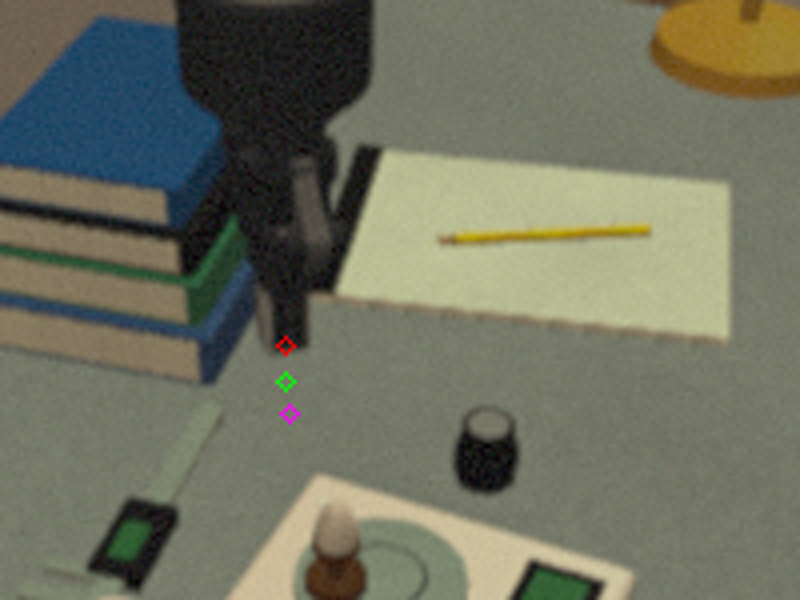

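Both cameras agree that the shut tips are about 22 mm behind the reported TCP (tip z = TCP z + 0.022), so I'll go by that. Next I line up on the push line and go most of the way down. I'll also check how far the finger profile bulges higher up.

```bash
python3 -m crank '0 .0026 .0026 0 0 0 0;0 .0026 .0026 0 0 0 0;0 .0026 .0026 0 0 0 0;0 .0025 .0026 0 0 0 0;0 0 0 .035 0 0 0;0 0 0 .035 0 0 0;0 0 0 .035 0 0 0;0 0 0 .035 0 0 0'
python3 - <<'E'
from m import *
z=np.load("w0.npz"); d=z["d"]; w=cam("wrist"); he=np.array(w["hand_eye"])
for v in(290,310,340,380,415):
    P=np.array([(he@[(u-z["cx"])/z["f"]*d[v,u],(v-z["cy"])/z["f"]*d[v,u],d[v,u],1])[:3] for u in range(235,325,4) if 0<d[v,u]<.2]); 
    if len(P): print(v,P[P[:,0].argmax()].round(4),P.min(0).round(3),P.max(0).round(3))
c,q,C,X=measure(w,(.554,-.069))
m=C[:,1]<C[:,1].min()+14
r=fitc(X[m],.0173); print("foot",r.x)
s=cam("side"); st=telemetry.observe(); I=s["pixels"].copy()
print(st["position"],st["tool_rot"])
for o in((0,0,.022),(-.0118*.742,-.0118*.67,.022)):
    cv2.circle(I,tuple(int(x) for x in proj(s,st["position"]+np.array(o)).round()),1,(255,0,0),-1)
s["pixels"]=I
a=np.hstack([cv2.resize(I[150:290,210:370],(480,420)),cv2.resize(w["pixels"][100:300,200:360],(320,400))[:400] if 0 else cv2.resize(w["pixels"][120:300,180:360],(320,320)).repeat(1,0) if 0 else cv2.resize(w["pixels"][120:360,190:370],(315,420))])
cv2.imwrite("pics/a2.png",a[:,:,::-1])
E
```

```text
clock: 3.02
position: [0.5998, -0.0295, 0.0705]
tool_rot: [3.141, -0.001, 0.721]
force: [1.0, -1.0, 0.0]
grip_width: 0.0
finger_force: 0.0
290 [ 0.0137  0.0071 -0.0589] [ 0.008 -0.014 -0.059] [ 0.014  0.011 -0.05 ]
310 [ 0.0135 -0.0107 -0.0709] [ 0.002 -0.018 -0.071] [ 0.013  0.016 -0.056]
340 [ 0.0188 -0.0122 -0.0913] [-0.005 -0.014 -0.091] [ 0.019  0.012 -0.065]
380 [ 0.0185 -0.0067 -0.1043] [ 0.011 -0.012 -0.104] [ 0.019  0.01  -0.098]
415 [ 0.021   0.0085 -0.115 ] [ 0.011 -0.01  -0.115] [ 0.021  0.008 -0.108]
pan [ 0.5566 -0.0675] 62 ring [ 0.5577 -0.0645] 3 brown [283 335   1   5   5]
foot [ 0.56199853 -0.08847613]
[ 0.59676437 -0.02949632  0.06725262] [-3.13642124  0.00573236  0.72175672]
```

View pics/a2.png

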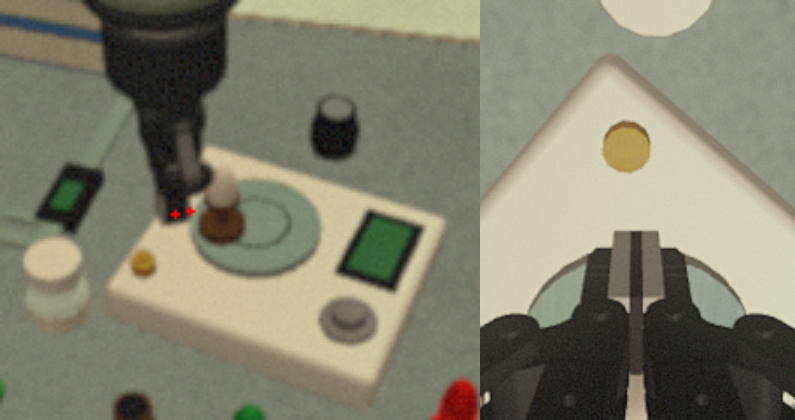

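The side view shows the tip beside the egg at crop (175,215), clear of the weight at (143,262), with the foot at (222,222). The reported pose shifted a little after the move, so I'll recheck the state.

```bash
python3 - <<'E'
from m import *
st=telemetry.observe(); print({k:np.round(v,4) for k,v in st.items()})
s=cam("side")
# tip bottom: lowest finger pixel along depth
d=s["depth"]; v,u=np.mgrid[:420,:560]
P=s["o"]+np.stack([(u-s["cx"])/s["f"]*d,(v-s["cy"])/s["f"]*d,d],-1)@s["Rw"].T
M=(np.hypot(P[...,0]-.598,P[...,1]+.029)<.03)&(P[...,2]>.07)&(d>0)&(s["pixels"].sum(2)<250)
z=P[M]; print(len(z),np.percentile(z[:,2],[0,1,5]), z[z[:,2]<.11].min(0),z[z[:,2]<.11].max(0))
G=(d>0)&(s["pixels"][...,0].astype(int)-s["pixels"][...,2]>25)&(np.hypot(P[...,0]-.5715,P[...,1]+.0537)<.03)&(P[...,2]>.058)&(P[...,2]<.069)
print("foot pts",P[G].min(0),P[G].max(0),G.sum())
E
```

```text
{'clock': np.float64(3.1167), 'qpos': array([ 0.1406,  0.676 , -0.2762,  1.7679,  0.2546,  0.7406, -1.1171]), 'qd': array([ 0.009 , -0.0922, -0.022 , -0.0625, -0.0308,  0.0981,  0.0247]), 'joint_efforts': array([ -0.683 , -95.4605,  -3.468 , -27.9851,   0.7854,  -2.6106,
        -0.6402]), 'position': array([ 0.5968, -0.0295,  0.0673]), 'tool_rot': array([-3.1364,  0.0057,  0.7218]), 'force': array([-0.57  , -0.1207,  0.8839]), 'moment': array([-0.0087,  0.014 , -0.0297]), 'finger_force': np.float64(0.0), 'grip_width': np.float64(0.0001)}
406 [0.07002123 0.07048167 0.09523556] [ 0.57191322 -0.0520887   0.07002123] [ 0.60574157 -0.01490398  0.10996551]
foot pts [ 0.55668085 -0.06317217  0.05842149] [ 0.59952417 -0.03328166  0.06899082] 59
```

That was only the controller settling. I'll go down the last 28 mm slowly, wait, and check the tip height by depth.

```bash
python3 -m crank '0 0 0 .007 0 0 0;0 0 0 .007 0 0 0;0 0 0 .007 0 0 0;0 0 0 .007 0 0 0;0 0 0 0 0 0 0;0 0 0 0 0 0 0;0 0 0 0 0 0 0;0 0 0 0 0 0 0'
python3 - <<'E'
from m import *
s=cam("side"); st=telemetry.observe(); print(st["position"],st["tool_rot"],st["force"])
d=s["depth"]; v,u=np.mgrid[:420,:560]
P=s["o"]+np.stack([(u-s["cx"])/s["f"]*d,(v-s["cy"])/s["f"]*d,d],-1)@s["Rw"].T
M=(np.hypot(P[...,0]-.6,P[...,1]+.0295)<.022)&(P[...,2]>.05)&(d>0)&(s["pixels"].sum(2)<330)
z=P[M]; print(len(z),np.percentile(z[:,2],[0,2,5,10,20]).round(4), z.min(0),z.max(0))
save(s,"s3.png",(220,180,340,270),6)
E
```

```text
clock: 3.83
position: [0.5998, -0.0296, 0.0443]
tool_rot: [3.141, -0.0, 0.722]
force: [0.7, 0.0, -0.2]
grip_width: 0.0
finger_force: 0.0
[ 0.59980006 -0.02958032  0.04426777] [ 3.14124219e+00 -3.85270662e-04  7.21693496e-01] [ 0.08998819 -0.06816064 -0.04274668]
298 [0.0503 0.0566 0.0694 0.0769 0.0846] [ 0.57811828 -0.04454687  0.05028903] [ 0.62052652 -0.00774734  0.49925025]
```

View pics/s3.png

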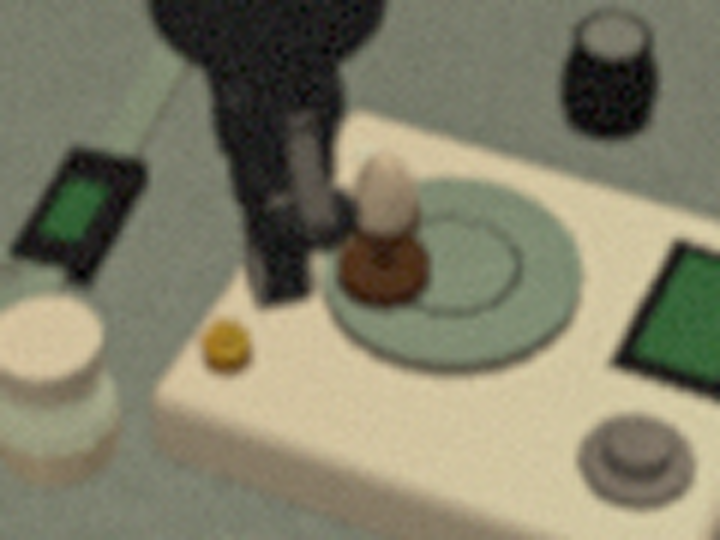

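The tip stands beside the foot, with its bottom at crop (285,300), i.e. pixel (267.5,230). A knuckle shows near the egg at crop (340,215). I'll check that knuckle in tool coordinates, and the tip height too.

```bash
python3 - <<'E'
from m import *
s=cam("side"); st=telemetry.observe(); p=st["position"]; y=st["tool_rot"][2]
d=s["depth"]; v,u=np.mgrid[:420,:560]
P=s["o"]+np.stack([(u-s["cx"])/s["f"]*d,(v-s["cy"])/s["f"]*d,d],-1)@s["Rw"].T
R=np.array([[np.cos(y),np.sin(y)],[np.sin(y),-np.cos(y)]])
t=(P[...,:2]-p[:2])@R.T
for (a,b) in((280,228),(278,222),(276,215),(274,207),(272,200),(268,229),(265,230),(268,227),(262,228),(266,222),(262,218)):
    print(a,b,"tool xy",t[b,a].round(4),"z",P[b,a,2].round(4))
E
```

```text
280 228 tool xy [-0.0263 -0.0092] z 0.0686
278 222 tool xy [-0.0269  0.0089] z 0.0687
276 215 tool xy [-0.0056 -0.0581] z 0.157
274 207 tool xy [-0.0128 -0.0158] z 0.1375
272 200 tool xy [-0.0042 -0.0364] z 0.1754
268 229 tool xy [ 0.0001 -0.0122] z 0.0762
265 230 tool xy [ 0.0067 -0.0135] z 0.0765
268 227 tool xy [-0.     -0.0124] z 0.0822
262 228 tool xy [ 0.0111 -0.0053] z 0.0755
266 222 tool xy [ 0.0117 -0.0492] z 0.1352
262 218 tool xy [ 0.0114 -0.0124] z 0.1111
```

```bash
python3 - <<'E'
from m import *
s=cam("side"); st=telemetry.observe(); p=st["position"]; y=st["tool_rot"][2]
R=np.array([[np.cos(y),np.sin(y)],[np.sin(y),-np.cos(y)]])
for c in(264,266,268,270): print(c,s["pixels"][226:236,c].sum(1),s["depth"][226:236,c].round(3))
for x in(-.005,.005):
  for z in(.060,.066,.072): print(x,z,proj(s,[*(p[:2]+R.T@[x,-.0122]),z]).round(1))
print(p)
E
```

```text
264 [146 152 153 152 218 384 514 558 563 569] [0.775 0.782 0.779 0.785 0.791 0.794 0.825 0.823 0.823 0.821]
266 [108  73  81  94 245 447 550 566 557 556] [0.774 0.777 0.777 0.781 0.78  0.795 0.828 0.823 0.824 0.818]
268 [ 96  78  87 171 333 489 560 582 548 570] [0.776 0.78  0.782 0.783 0.785 0.828 0.824 0.825 0.821 0.82 ]
270 [122  94 122 240 424 546 569 562 552 554] [0.777 0.78  0.781 0.784 0.788 0.829 0.826 0.824 0.819 0.818]
-0.005 0.06 [270.6 233.9]
-0.005 0.066 [270.5 231.9]
-0.005 0.072 [270.5 229.9]
0.005 0.06 [265.9 234.9]
0.005 0.066 [265.8 232.9]
0.005 0.072 [265.8 230.9]
[ 0.59975716 -0.02960367  0.04417428]
```

```bash
python3 - <<'E'
from m import *
for n in("side","top"):
    s=cam(n); c,q,C,X=measure(s,(.554,-.069))
    v,u=np.mgrid[:420,:560]; d=s["depth"]
    P=s["o"]+np.stack([(u-s["cx"])/s["f"]*d,(v-s["cy"])/s["f"]*d,d],-1)@s["Rw"].T
    m=(np.hypot(P[...,0]-.545,P[...,1]+.08)<.015); print(n,"pan z by depth",np.median(P[m][:,2]))
E
```

```text
pan [ 0.552  -0.0674] 80 ring [ 0.5539 -0.0723] 16 brown [276 214  16  17 167]
side pan z by depth 0.06096108218595375m.py:4: RuntimeWarning: Mean of empty slice.
  return least_squares(lambda c:np.hypot(*(P-c[:2]).T)-r,P.mean(0),loss="soft_l1",f_scale=.001)
  ret = ret.dtype.type(ret / rcount)
Traceback (most recent call last):
  File "m.py", line 27, in measure
    q=fitc(np.array(Q),.0235);
  File "m.py", line 4, in fitc
    return least_squares(lambda c:np.hypot(*(P-c[:2]).T)-r,P.mean(0),loss="soft_l1",f_scale=.001)
ValueError: Initial guess is outside of provided bounds
```

The cameras put the tip at 0.066–0.072, so I'll lower it 5 mm and creep 8 mm towards the foot while watching the force.

```bash
cat > e.py <<'E'
from m import *
s=cam("side"); st=telemetry.observe(); px=s["pixels"].astype(int)
B=(px[...,0]-px[...,2]>25)&(px.sum(2)<300); B[:180]=0;B[260:]=0;B[:,:255]=0;B[:,330:]=0
n,l,a,c=cv2.connectedComponentsWithStats(B.astype(np.uint8)); i=1+a[1:,4].argmax()
print("brown px",c[i].round(2),a[i],"plane",ray(s,*c[i],.069).round(4)); 
print(st["clock"],st["position"].round(4),st["force"].round(2))
E
python3 e.py
python3 -m crank '0 0 0 .0025 0 0 0;0 0 0 .0025 0 0 0;0 0 0 0 0 0 0;0 -.002 0 0 0 0 0;0 -.002 0 0 0 0 0;0 -.002 0 0 0 0 0;0 -.002 0 0 0 0 0;0 0 0 0 0 0 0'; python3 e.py
python3 -m crank '0 -.001 0 0 0 0 0;0 -.001 0 0 0 0 0;0 -.001 0 0 0 0 0;0 -.001 0 0 0 0 0;0 0 0 0 0 0 0;0 0 0 0 0 0 0;0 0 0 0 0 0 0;0 0 0 0 0 0 0'; python3 e.py
```

```text
brown px [283.43 223.37] [276 215  15  16 166] plane [ 0.5731 -0.055   0.069 ]
4.1333 [ 0.5996 -0.0296  0.044 ] [0.52 0.76 0.36]
clock: 4.8
position: [0.5944, -0.0343, 0.0395]
tool_rot: [3.141, -0.002, 0.722]
force: [3.6, 3.8, 1.0]
grip_width: -0.0005
finger_force: 2.4
brown px [284.03 223.79] [276 214  16  17 146] plane [ 0.5715 -0.0544  0.069 ]
4.85 [ 0.5944 -0.0342  0.0395] [3.51 3.31 2.06]
clock: 5.52
position: [0.5924, -0.0365, 0.0404]
tool_rot: [3.14, -0.004, 0.722]
force: [2.4, 5.0, 14.9]
grip_width: -0.0
finger_force: 7.7
brown px [284.23 224.13] [277 215  14  16 141] plane [ 0.5706 -0.0537  0.069 ]
5.5667 [ 0.5925 -0.0365  0.0404] [ 2.88  4.41 15.3 ]
```

An upward force of 15 N means the tip has met the pan at TCP z = 0.0404, so the tip is at TCP z + 0.0196. That calibrates the height. I'll back off, raise 4 mm (tip about 3.5 mm over the pan), and try again.

```bash
python3 -m crank '0 .003 0 0 0 0 0;0 .002 0 -.002 0 0 0;0 0 0 -.002 0 0 0;0 0 0 -.0005 0 0 0;0 0 0 0 0 0 0;0 0 0 0 0 0 0;0 0 0 0 0 0 0;0 0 0 0 0 0 0'; python3 e.py
python3 -m crank '0 -.002 0 0 0 0 0;0 -.002 0 0 0 0 0;0 -.002 0 0 0 0 0;0 -.001 0 0 0 0 0;0 -.001 0 0 0 0 0;0 0 0 0 0 0 0;0 0 0 0 0 0 0;0 0 0 0 0 0 0'; python3 e.py
```

```text
clock: 6.23
position: [0.5942, -0.0342, 0.0433]
tool_rot: [-3.141, 0.0, 0.722]
force: [-0.4, -1.2, 0.2]
grip_width: -0.0002
finger_force: 0.0
brown px [283.72 223.65] [276 215  15  16 155] plane [ 0.5722 -0.0545  0.069 ]
6.2833 [ 0.5942 -0.0342  0.0433] [0.17 0.03 0.63]
clock: 6.95
position: [0.5884, -0.0395, 0.0434]
tool_rot: [-3.142, -0.0, 0.722]
force: [0.2, -0.1, -0.1]
grip_width: -0.0001
finger_force: 0.0
brown px [286.53 223.13] [279 214  15  16 150] plane [ 0.5675 -0.0584  0.069 ]
7.0 [ 0.5884 -0.0394  0.0434] [-0.04 -1.21  0.2 ]
```

The egg slides cleanly, about 6 mm so far, with no force. Around 16 mm remains, so I'll push 14 mm gently and look.

```bash
python3 -m crank '0 -.001 0 0 0 0 0;0 -.001 0 0 0 0 0;0 -.001 0 0 0 0 0;0 -.001 0 0 0 0 0;0 -.001 0 0 0 0 0;0 -.001 0 0 0 0 0;0 -.001 0 0 0 0 0;0 0 0 0 0 0 0'; python3 e.py
python3 -m crank '0 -.001 0 0 0 0 0;0 -.001 0 0 0 0 0;0 -.001 0 0 0 0 0;0 -.001 0 0 0 0 0;0 -.001 0 0 0 0 0;0 -.001 0 0 0 0 0;0 -.001 0 0 0 0 0;0 0 0 0 0 0 0'; python3 e.py
python3 - <<'E'
from m import *
s=cam("side"); a=cv2.resize(s["pixels"][190:255,255:335],(480,390),interpolation=2)
t=cam("top"); b=cv2.resize(t["pixels"][190:230,250:295],(310,390),interpolation=2)
cv2.imwrite("pics/b4.png",np.hstack([a,b[:390]])[:,:,::-1])
E
```

```text
clock: 7.67
position: [0.5829, -0.0443, 0.0434]
tool_rot: [-3.142, 0.0, 0.722]
force: [-0.2, -0.4, 0.2]
grip_width: -0.0
finger_force: 0.0
brown px [289.76 222.66] [283 213  14  17 142] plane [ 0.5619 -0.0626  0.069 ]
7.7167 [ 0.583  -0.0442  0.0434] [-0.2   0.04 -0.41]
clock: 8.38
position: [0.5776, -0.0489, 0.0434]
tool_rot: [-3.142, 0.0, 0.722]
force: [0.2, 0.2, 1.2]
grip_width: -0.0002
finger_force: 0.0
brown px [292.92 221.81] [286 213  15  16 145] plane [ 0.5569 -0.0677  0.069 ]
8.4333 [ 0.5777 -0.0489  0.0434] [-0.72 -0.07  0.25]
```

View pics/b4.png

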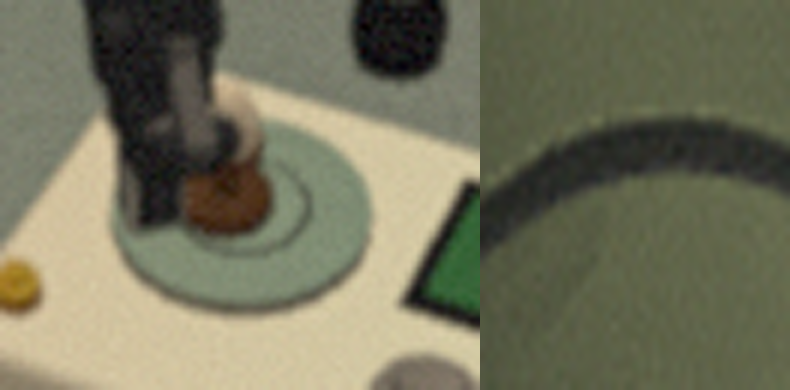

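The foot is at about (228,200) and the ring centre at about (248,204) in the left crop, so a few mm remain. The finger hides part of the view, so I'll back off and up for a clear wrist view.

```bash
python3 -m crank '0 .003 0 0 0 0 0;0 .01 0 0 0 0 0;0 .01 0 0 0 0 0;0 0 0 -.034 0 0 0;0 0 0 -.034 0 0 0;0 0 0 -.034 0 0 0;0 0 0 -.034 0 0 0;0 0 0 -.034 0 0 0'
python3 -m crank '0 0 0 0 0 0 0;0 0 0 0 0 0 0;0 0 0 0 0 0 0;0 0 0 0 0 0 0;0 0 0 0 0 0 0;0 0 0 0 0 0 0;0 0 0 0 0 0 0;0 0 0 0 0 0 0'
python3 - <<'E'
from m import *
w=cam("wrist"); c,q,C,X=measure(w,(.5538,-.069))
m=C[:,1]<C[:,1].min()+14; r=fitc(X[m],.0173); print("foot wrist",r.x,np.abs(r.fun).max())
p=[proj(w,[*(q+.023*np.array([np.cos(a),np.sin(a)])),.06]) for a in np.arange(0,6.28,.4)]
u0,v0=proj(w,[*q,.06]).astype(int); print(u0,v0)
a=cv2.resize(w["pixels"][v0-60:v0+45,u0-70:u0+70],(560,420),interpolation=2)
cv2.imwrite("pics/w5.png",a[:,:,::-1])
E
python3 e.py
```

```text
clock: 9.2
position: [0.5955, -0.0324, 0.2153]
tool_rot: [-3.141, -0.001, 0.723]
force: [0.2, 0.1, 0.2]
grip_width: 0.0003
finger_force: 0.0
clock: 9.87
position: [0.595, -0.0335, 0.2131]
tool_rot: [-3.141, 0.0, 0.722]
force: [-0.6, -0.2, 0.3]
grip_width: -0.0002
finger_force: 0.0
pan [ 0.5545 -0.0685] 101 ring [ 0.5533 -0.0695] 113 brown [265 215  30  28 481]
foot wrist [ 0.55763236 -0.06659064] 0.0015886809634781014
279 233
brown px [292.2  221.15] [285 212  15  17 169] plane [ 0.5591 -0.0689  0.069 ]
9.9667 [ 0.595  -0.0335  0.2132] [-0.45 -0.48 -0.85]
```

View pics/w5.png

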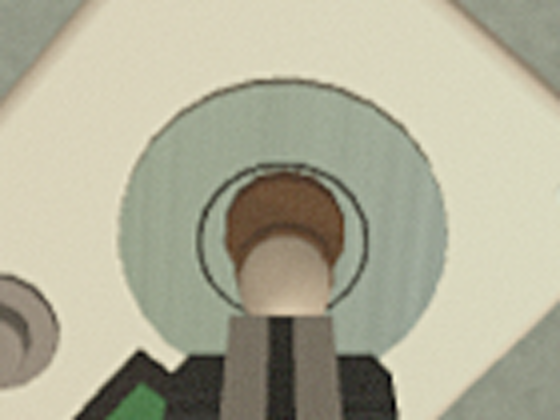

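The foot is just inside the ring but about 4 mm off towards the rear: the ring spans columns 198–368 with its top at 163, and the foot spans 226–344 with its top at 172. I'll go back the same way and nudge 3.5 mm more.

```bash
python3 -m crank '0 0 0 .034 0 0 0;0 0 0 .034 0 0 0;0 0 0 .034 0 0 0;0 0 0 .034 0 0 0;0 0 0 .024 0 0 0;0 0 0 .01 0 0 0;0 0 0 0 0 0 0;0 0 0 0 0 0 0'
python3 -m crank '0 -.008 0 0 0 0 0;0 -.006 0 0 0 0 0;0 -.004 0 0 0 0 0;0 -.002 0 0 0 0 0;0 -.001 0 0 0 0 0;0 -.001 0 0 0 0 0;0 -.001 0 0 0 0 0;0 0 0 0 0 0 0'
python3 -m crank '0 -.001 0 0 0 0 0;0 -.001 0 0 0 0 0;0 -.001 0 0 0 0 0;0 -.0005 0 0 0 0 0;0 0 0 0 0 0 0;0 .003 0 0 0 0 0;0 .008 0 0 0 0 0;0 .01 0 0 0 0 0'
python3 -m crank '0 .006 0 0 0 0 0;0 0 0 -.034 0 0 0;0 0 0 -.034 0 0 0;0 0 0 -.034 0 0 0;0 0 0 -.034 0 0 0;0 0 0 -.034 0 0 0;0 0 0 0 0 0 0;0 0 0 0 0 0 0'
python3 - <<'E'
from m import *
w=cam("wrist"); c,q,C,X=measure(w,(.5538,-.069))
m=C[:,1]<C[:,1].min()+14; r=fitc(X[m],.0173); print("foot wrist",r.x,np.abs(r.fun).max())
u0,v0=proj(w,[*q,.06]).astype(int)
a=cv2.resize(w["pixels"][v0-60:v0+45,u0-100:u0+40],(560,420),interpolation=2)
cv2.imwrite("pics/w6.png",a[:,:,::-1])
print(u0-100,v0-60)
print(proj(w,[*(q+[-.087,.042]),.054]))
E
python3 e.py
```

```text
clock: 10.63
position: [0.5955, -0.0334, 0.0441]
tool_rot: [3.141, -0.0, 0.722]
force: [1.0, 0.2, 0.1]
grip_width: 0.0002
finger_force: 0.0
clock: 11.3
position: [0.5778, -0.0488, 0.0434]
tool_rot: [-3.142, 0.0, 0.722]
force: [0.0, -0.2, 0.6]
grip_width: -0.0001
finger_force: 0.0
clock: 11.97
position: [0.5914, -0.037, 0.0435]
tool_rot: [-3.142, 0.0, 0.721]
force: [0.2, 0.5, 0.4]
grip_width: -0.0
finger_force: 0.0
clock: 12.63
position: [0.5967, -0.0326, 0.2154]
tool_rot: [3.139, -0.003, 0.722]
force: [-0.3, -0.6, -1.4]
grip_width: -0.0001
finger_force: 0.0
pan [ 0.5545 -0.0685] 101 ring [ 0.5535 -0.0694] 116 brown [265 220  29  25 473]
foot wrist [ 0.55497915 -0.06870192] 0.0017437927437332391
178 174
[204.12275548 261.27383085]
brown px [293.69 220.54] [286 212  16  17 168] plane [ 0.557  -0.0719  0.069 ]
12.7333 [ 0.5954 -0.0328  0.2128] [0.69 0.05 0.6 ]
```

View pics/w6.png

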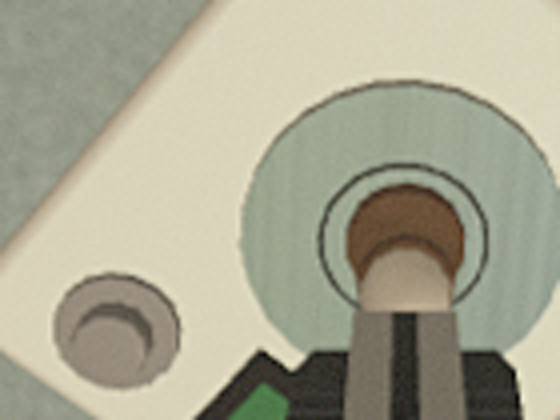

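The foot is now well centred: ring columns 320–488 and foot 347–465, with clear gaps all round. The key top at crop (112,344) matches its predicted pixel. Next I move over the key at (0.466,-0.028).

```bash
python3 -m crank '0 -.0117 -.0112 0 0 0 0;0 -.0117 -.0112 0 0 0 0;0 -.0117 -.0112 0 0 0 0;0 -.0117 -.0112 0 0 0 0;0 -.0117 -.0112 0 0 0 0;0 -.0117 -.0112 0 0 0 0;0 -.0117 -.0112 0 0 0 0;0 -.0117 -.0112 0 0 0 0'
python3 -m crank '0 0 0 .03 0 0 0;0 0 0 .03 0 0 0;0 0 0 .03 0 0 0;0 0 0 .03 0 0 0;0 0 0 .03 0 0 0;0 0 0 .01 0 0 0;0 0 0 0 0 0 0;0 0 0 0 0 0 0'
python3 - <<'E'
from m import *
s=cam("side"); st=telemetry.observe(); print(st["position"])
a=cv2.resize(s["pixels"][190:280,270:370],(600,540),interpolation=2)
cv2.imwrite("pics/k7.png",a[:,:,::-1])
E
```

```text
clock: 13.4
position: [0.4647, -0.0276, 0.2123]
tool_rot: [-3.14, 0.001, 0.722]
force: [0.2, 1.0, -0.1]
grip_width: -0.0003
finger_force: 0.0
clock: 14.07
position: [0.4658, -0.0275, 0.0535]
tool_rot: [-3.141, 0.001, 0.722]
force: [0.0, 0.4, 0.2]
grip_width: 0.0002
finger_force: 0.0
[ 0.46644863 -0.02762311  0.05427785]
```

View pics/k7.png

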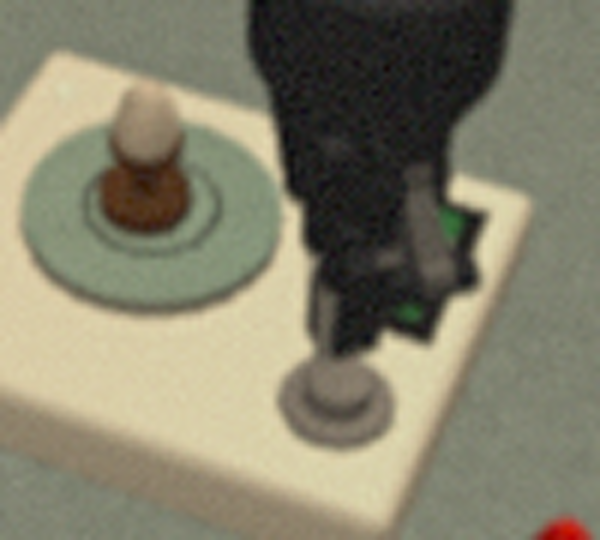

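The finger sits straight above the key (crop (345,350) over (340,385)), and the egg stands fully inside the ring. Now I press slowly.

```bash
python3 -m crank '0 0 0 .006 0 0 0;0 0 0 .006 0 0 0;0 0 0 .006 0 0 0;0 0 0 .002 0 0 0;0 0 0 .002 0 0 0;0 0 0 .001 0 0 0;0 0 0 0 0 0 0;0 0 0 0 0 0 0'
python3 -m crank '0 0 0 .001 0 0 0;0 0 0 .001 0 0 0;0 0 0 .001 0 0 0;0 0 0 0 0 0 0;0 0 0 0 0 0 0;0 0 0 0 0 0 0;0 0 0 0 0 0 0;0 0 0 0 0 0 0'
```

```text
clock: 14.78
position: [0.4661, -0.0278, 0.0305]
tool_rot: [3.141, -0.0, 0.722]
force: [1.0, -0.6, 2.9]
grip_width: 0.0002
finger_force: 1.5
clock: 15.45
position: [0.4662, -0.0279, 0.0282]
tool_rot: [3.141, -0.0, 0.722]
force: [-5.7, -1.1, 27.7]
grip_width: -0.0001
finger_force: 14.0
```

The key is at its hard stop (28 N, at the predicted depth). I'll release, retreat straight up, and check.

```bash
python3 -m crank '0 0 0 -.002 0 0 0;0 0 0 -.004 0 0 0;0 0 0 -.01 0 0 0;0 0 0 -.03 0 0 0;0 0 0 -.03 0 0 0;0 0 0 -.03 0 0 0;0 0 0 -.03 0 0 0;0 0 0 -.03 0 0 0'
python3 -m crank '0 0 0 0 0 0 0;0 0 0 0 0 0 0;0 0 0 0 0 0 0;0 0 0 0 0 0 0;0 0 0 0 0 0 0;0 0 0 0 0 0 0;0 0 0 0 0 0 0;0 0 0 0 0 0 0'
python3 - <<'E'
from m import *
s=cam("side")
cv2.imwrite("pics/z8.png",cv2.resize(s["pixels"][180:290,200:360],(800,550),interpolation=2)[:,:,::-1])
E
python3 e.py
```

```text
clock: 16.12
position: [0.4655, -0.0275, 0.1955]
tool_rot: [-3.141, -0.0, 0.722]
force: [0.8, -0.1, 0.9]
grip_width: 0.0003
finger_force: 0.0
clock: 16.78
position: [0.4659, -0.0277, 0.1931]
tool_rot: [-3.141, 0.0, 0.722]
force: [0.8, 0.1, 0.2]
grip_width: -0.0002
finger_force: 0.0
brown px [293.52 220.73] [286 212  15  17 165] plane [ 0.5571 -0.0712  0.069 ]
16.8833 [ 0.466  -0.0277  0.1932] [-0.44 -0.5  -0.04]
```

View pics/z8.png

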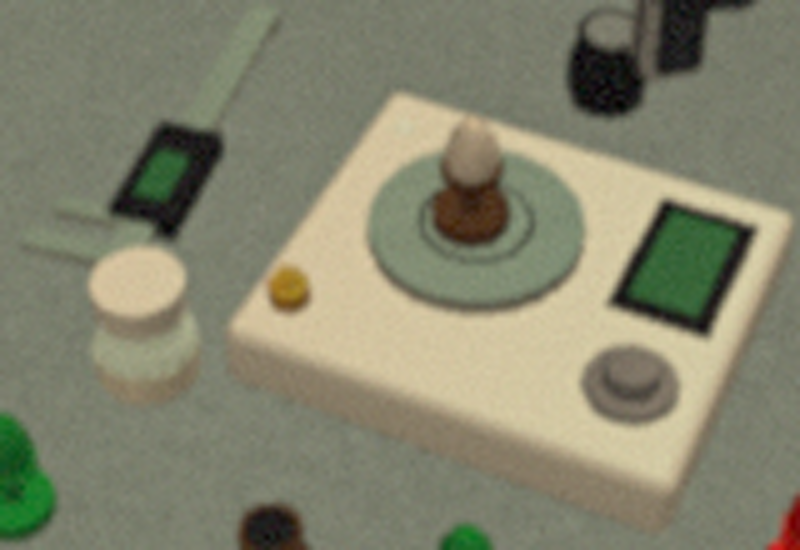

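The final view shows the egg upright with its foot (columns 433–508) inside the ring (418–535). The key is up and the weight, jar and the rest are where they were.

```bash
python3 -c "
from workcell import bot; print(bot.job_done())"
```

```text
the job is handed in; nothing more can be done
None
```

The egg stands upright with its whole foot inside the ring (about 2–3.5 mm off centre, 6 mm allowed). The key was pressed to its stop and came back up. Nothing else visibly moved, though a fingertip briefly pressed the pan's edge at about 15 N on the first approach. I handed the job in at about 17 s, and no verdict was returned.

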